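Gauge the sample hub and restock the lane first-in-first-out

TASK

Check the hub in the inspection nest with the bar gauge: push its long go pin fully into the bore, gently, then try the short fat no-go pin on the same bore, centred and pressed lightly for about a second, to show that it will not enter, and put the gauge back in its rest. Then restock the lane first-in-first-out: pull the old hubs, in the order they stand, up against the front stop before any new hub goes into the lane, then load the checked hub right behind them and all the other new hubs behind it. At the end all hubs stand upright in the lane in one close row from the stop, and the other things on the bench have been left alone.

Things in the scene. Friction and masses are not known exactly. Their poses are not given: they have to be found in the camera images.
- lane: fixed stock rack. Origin: on the bench under the middle of the front stop's inner face (left end); x runs back from the stop along the lane, y across. Lane floor 30 mm above the bench, 345 mm long; rails' inner faces at y = +-28 mm, 5 mm thick, tops at 44 mm; stop x = -12 to 0, top 58 mm; back open. At y > 33 mm a lane of fixed 12 mm caps. Touching hubs stand at x = 25, 75, 125.. mm
- old1: old stock, in the lane, at the start the one nearer the stop; may be absent. Turned aluminium lamp hub, 150 g: round flange 50 mm across, 10 mm thick, on it a round neck 36 mm across up to 56 mm, with a blind bore 20 mm across, 46 mm deep, in its top. Origin: centre of the underside, z up. 
- old2: old stock, in the lane, at the start behind old1 if that is present; may be absent. Turned aluminium lamp hub, 150 g: round flange 50 mm across, 10 mm thick, on it a round neck 36 mm across up to 56 mm, with a blind bore 20 mm across, 46 mm deep, in its top. Origin: centre of the underside, z up. 
- sample: first hub of the new batch, standing in the inspection nest. Turned aluminium lamp hub, 150 g: round flange 50 mm across, 10 mm thick, on it a round neck 36 mm across up to 56 mm, with a blind bore 20 mm across, 46 mm deep, in its top. Origin: centre of the underside, z up. 
- sample_bore (a point): centre of the bore's mouth in the sample hub, at the neck's top (56 mm above the hub's underside); z up along the bore
- new1: new stock, standing on the bench on the robot's right, in front of the rack; may be absent. Turned aluminium lamp hub, 150 g: round flange 50 mm across, 10 mm thick, on it a round neck 36 mm across up to 56 mm, with a blind bore 20 mm across, 46 mm deep, in its top. Origin: centre of the underside, z up. 
- new2: new stock, standing on the bench on the robot's right, in front of the rack; may be absent. Turned aluminium lamp hub, 150 g: round flange 50 mm across, 10 mm thick, on it a round neck 36 mm across up to 56 mm, with a blind bore 20 mm across, 46 mm deep, in its top. Origin: centre of the underside, z up. 
- new3: new stock, standing on the bench on the robot's right, in front of the rack; may be absent. Turned aluminium lamp hub, 150 g: round flange 50 mm across, 10 mm thick, on it a round neck 36 mm across up to 56 mm, with a blind bore 20 mm across, 46 mm deep, in its top. Origin: centre of the underside, z up. 
- nest: fixed steel inspection nest on the bench: a round dish whose floor is 6 mm above the bench, rim 12 mm above the bench, 56 mm across inside, 68 mm outside. Origin: on the bench under its middle
- rest: fixed black gauge rest: a base plate 110 x 50 mm, 6 mm thick, long along its x, with an upright wall 8 mm thick and 42 mm high across each end. The gauge's bar lies on the two end walls with both pins hanging between them, either way round. Origin: on the bench under its middle
- gauge: steel bar gauge, 250 g: a bar 112 x 8 mm (x, z), 22 mm wide over its go half (x > 0) and 36 mm wide over its no-go half; on its middle an upright handle block 34 (x) x 16 (y) mm, from 8 to 46 mm above the bar's underside, to be gripped across y; two pins point down from the bar. Origin: middle of the bar's underside, z up; it lies in the rest with the origin 42 mm above the bench
- go_tip (a point): tip of the go pin, the long thin one: 18.5 mm across, 32 mm long, chamfered, at gauge x = +30 mm, z = -32 mm. It is home when the bar's underside meets the hub's neck
- nogo_tip (a point): tip of the no-go pin, the short fat one: 23 mm across, 20 mm long, flat-ended, at gauge x = -30 mm, z = -20 mm. It cannot enter the 20 mm bore
- reel: bystander: blue solder reel 52 mm across, 36 mm high
- boards: bystander: pile of round lamp boards 110 mm across, 32 mm high
- housing: bystander: white plastic lamp housing 132 mm across, 24 mm high
- flux: bystander: small jar 32 mm across, 62 mm high
- sponge_tin: bystander: brass tin 60 mm across, 30 mm high
- driver: bystander: screwdriver 160 mm long, lying
- solvent: bystander: bottle 48 mm across, 120 mm high
Things that resemble listed ones, but are neither listed nor needed, are in the scene too. What is shaped like the new1 but red or yellow is not meant.

How it is judged (in metres and radians):
On the way, in this order (a step that is already met when the one before it is completed fails the run):
1. the go pin is fully in the sample's bore, upright (horizontal distance between go_tip and sample_bore below 0.003 m and z of go_tip in the frame of sample_bore below -0.028 m and angle between gauge's own z axis and vertical below 0.1 rad), for 0.2 s.
2. the no-go pin, upright and centred on the bore to 4 mm, is pressed on it and does not enter (contact force between gauge and sample above 1.5 N and horizontal distance between nogo_tip and sample_bore below 0.004 m and z of nogo_tip in the frame of sample_bore between -0.003 and 0.004 m and angle between gauge's own z axis and vertical below 0.1 rad), for 0.3 s.
3. the gauge is back in its rest, and the old hubs stand in order at the front stop while no new hub is in the lane (y of old1 in the frame of lane between -0.006 and 0.006 m and z of old1 in the frame of lane between 0.026 and 0.034 m and angle between each of old1, old2, gauge's own z axis and vertical below 0.08 rad and linear speed of each of old1, old2, gauge below 0.02 m/s and y of old2 in the frame of lane between -0.006 and 0.006 m and z of old2 in the frame of lane between 0.026 and 0.034 m and x of old1 in the frame of lane below 0.035 m and x of old2 in the frame of lane below 0.09 m and x of any of old1, old2 in the frame of lane below 0.035 m and (y of sample in the frame of lane above 0.055 m or y of sample in the frame of lane below -0.055 m or x of sample in the frame of lane above 0.38 m) and (y of new1 in the frame of lane above 0.055 m or y of new1 in the frame of lane below -0.055 m or x of new1 in the frame of lane above 0.38 m) and (y of new2 in the frame of lane above 0.055 m or y of new2 in the frame of lane below -0.055 m or x of new2 in the frame of lane above 0.38 m) and (y of new3 in the frame of lane above 0.055 m or y of new3 in the frame of lane below -0.055 m or x of new3 in the frame of lane above 0.38 m) and z of gauge in the frame of rest between 0.038 and 0.046 m and horizontal distance between gauge and rest below 0.012 m), for 0.2 s.
At the end, for the whole second after the job is handed in: All hubs upright in the lane in one row, within 6 mm of its middle: old1, old2, sample, then the other new hubs; gaps to the stop and between neighbours under 10 mm. The gauge lies level in its rest, within 12 mm of its middle. All at rest (y of old1 in the frame of lane between -0.006 and 0.006 m and z of old1 in the frame of lane between 0.026 and 0.034 m and angle between each of old1, old2, sample, new1, new2, new3, gauge's own z axis and vertical below 0.08 rad and linear speed of each of old1, old2, sample, new1, new2, new3, gauge below 0.02 m/s and y of old2 in the frame of lane between -0.006 and 0.006 m and z of old2 in the frame of lane between 0.026 and 0.034 m and x of old1 in the frame of lane below 0.035 m and x of old2 in the frame of lane below 0.09 m and x of any of old1, old2 in the frame of lane below 0.035 m and y of sample in the frame of lane between -0.006 and 0.006 m and z of sample in the frame of lane between 0.026 and 0.034 m and y of new1 in the frame of lane between -0.006 and 0.006 m and z of new1 in the frame of lane between 0.026 and 0.034 m and y of new2 in the frame of lane between -0.006 and 0.006 m and z of new2 in the frame of lane between 0.026 and 0.034 m and y of new3 in the frame of lane between -0.006 and 0.006 m and z of new3 in the frame of lane between 0.026 and 0.034 m and (distance between sample and old1 below 0.06 m or distance between sample and old2 below 0.06 m) and distance between any of new1, new2, new3 and sample below 0.06 m and (distance between new1 and sample below 0.06 m or distance between new1 and new2 below 0.06 m or distance between new1 and new3 below 0.06 m) and distance between each of new1, new2, new3 and sample below 0.175 m and (distance between new2 and sample below 0.06 m or distance between new2 and new1 below 0.06 m or distance between new2 and new3 below 0.06 m) and (distance between new3 and sample below 0.06 m or distance between new3 and new1 below 0.06 m or distance between new3 and new2 below 0.06 m) and z of gauge in the frame of rest between 0.038 and 0.046 m and horizontal distance between gauge and rest below 0.012 m); the robot touches nothing.
It fails at once if a bystander was moved more than 40 mm (distance of any of reel, boards, housing, flux, sponge_tin, driver, solvent from where it was at the start of the episode above 0.04 m).
It fails at once if the gauge was forced: more than 60 N between gauge and sample (contact force between gauge and sample above 60 N).
Of old1, old2 only 1 to 2 are there at a start; the rules pass over those that are not, and their reading is None.
Of new1, new2, new3 only 2 to 3 are there at a start; the rules pass over those that are not, and their reading is None.
At some moment in a run one of old1, old2, new1, new2, new3 may be knocked a few centimetres aside while the robot is not near it.
It also fails if it takes over 210 s, if anything falls off the work surface, if the arm or the gripper's body presses on something with over 40 N, if the wrist force passes 120 N, or if a joint passes its speed limit or range.

ROBOT

A 6-joint arm with a two-finger parallel gripper is mounted at the origin on the work surface. World frame = base frame: x ahead of the robot, y to its left, z up, the work surface at z = 0. Lengths are in mm, angles in degrees, forces in N, time in s.
With the tool pointing down it reaches from about 300 to 850 mm from the base axis. Payload 4.2 kg.
Tool frame: the origin (TCP) lies on the centre line of the jaws, within the pads' length; the fingertips stand 11 mm ahead of it and the grasp point (between the pads) lies 8 mm behind it; z points along the fingers, y is the line along which they close (so a half turn about z gives the same grasp; the last joint's range is limited). The gripper opens to 91 mm and grips with 3 to 60 N. Pads are 32 mm wide; open, the fingers measure 118 mm over their backs; the gripper's body (76 mm by 178 mm) begins 60 mm behind the grasp point.
Start: joints at [-77.177, 18.312, 89.639, -0, 72.044, -1.146], TCP at [138.802, -558.011, 224.976] pointing down, gripper open.
Joint ranges: [-177.97, 177.97], [-48.28, 115.42], [12.27, 149.76], [-77.06, 257.06], [2.81, 150.46], [-146.56, 146.56]. Speed limits (degrees/s): [147.25, 147.25, 180, 180, 180, 180].

INTERFACE

Orientations are given as [roll, pitch, yaw] about the fixed x, y, z axes, in that order (R = Rz(yaw) Ry(pitch) Rx(roll)).
In Python, from workcell import env, grab_frame, camera_model, models gives the robot as it stands.
- The arm moves only by the shell command python3 -m crank 'ROWS' [FORCE]. ROWS is text: rows parted by semicolons, each of 7 numbers parted by spaces: the closure, from -1 (fully open) to 1 (shut), so that 0 is half open, then the shift along the tool's x, y, z in mm, then the turn, a rotation vector about the tool's x, y, z in degrees. A call has 1 to 10 rows; each row shifts and turns the commanded pose from where the row before left it, along the tool's axes as they then stand; what a row does not reach is not made up. A row lasts 1/8 s, in which the tool goes at most 62.5 mm and 10.7 degrees, less where a joint would pass 70% of its speed; a pose out of reach is approached as far as the arm can. A call is refused whole if a number of a shift passes 62.5 or a number of a turn 10.7, either way. A call with a gripper value outside its range is refused whole. The fingers move at their own pace and stop on an object; FORCE is the grip in N (left out, the last holds). Time passes only in rows, so rows that do not move let the fingers close. It gives the time, the measured TCP pose, the force, the opening and the grip force at its end, in the units of the state.
- env.state(): the state, without advancing time (a new reading comes with each control period).
- grab_frame(name): name is "scene" or "top" or "wrist"; returns the picture (400x640x3 uint8, blue, green, red); there is no depth.
- camera_model(name): a dict with "K" (3x3 intrinsics, pixels), "R" (3x3) and "t" (3): a world point X has camera coordinates R X + t; the wrist camera has in their place "mount" (4x4, takes a point from camera to tool coordinates, whose origin is the TCP and whose axes are the flange's). Camera axes: x right, y down, z forward; pixel columns grow to the right and rows downward; lengths in mm; the calibration is good to about 2 mm. The wrist camera is an equidistant fisheye: a pixel r from the principal point sees the ray r / f radians off the axis. A picture is of the moment at which its call begins: read the wrist's pose just before it. camera_model takes no time and is no camera call.
- env.job_done(): hands the job in; it is judged then, once.
Trained networks look in the newest picture that a camera, given by its name, has taken for a name from the list of things; names that differ only in an ending like _2 or _b are one class to them, and where a whole thing is asked for, a point or a joint stands for the part that bears it (a point fixed in the world has none). Each returns a list of dicts, best first, with "p" (0 to 1); they miss things now and then, are a little off and sometimes report something else, mostly with a low value. They report only what shows in the picture. A call takes as long as a camera call. They do not tell look-alikes from the thing itself.
- models.search_frame(name, camera): "point" ([x, y, z] in mm, in world coordinates, good to about 4 mm: the middle of the surface that is visible of it).
The state is a dict: "time_s": time; "qpos": joint angles; "qvel": joint speeds; "effort": joint torques, N m; "ee_pos": TCP position; "ee_rot": TCP orientation; "force": force on the tool from outside, world axes, zero at the start; "torque": the same for the moment, N m; "gripper_width": finger opening in mm; "gripper_force": force on a finger pad.
Only numpy, scipy, OpenCV 4.12 (cv2) and the standard library are available. Lean on these libraries where they do the work, as an engineer would, in place of code of your own. Each camera call takes 0.05 s, during which the arm holds its last target. There are 200 camera calls.

## Working session

There is one attempt and no reset: what is moved stays moved. The work goes in short steps, Python scripts to look and compute and a shell command to move; the robot and the scene stay as the last step left them, time stands still between calls to the robot, and variables do not carry over. Pictures are saved under pics/ and viewed, at most 14 in all, crops included, and the job is handed in when it is done.

```bash
ls; mkdir -p pics; python3 - <<'E'
from workcell import env, grab_frame, camera_model, models
import cv2
for c in ["scene","top"]:
    cv2.imwrite(f"pics/{c}0.png",grab_frame(c))
for c in ["top","scene"]:
  for n in ["lane","old1","sample","nest","rest","gauge","new1","go_tip","nogo_tip"]:
    for d in models.search_frame(n,c)[:7]: print(c,n,[round(v) for v in d["point"]],round(d["p"],2))
print(env.state())
print(camera_model("wrist"))
E
```

```text
pics
top lane [483, -439, 19] 0.59
top old1 [619, -66, 57] 0.61
top sample [462, 158, 28] 0.7
top nest [468, 155, 5] 0.69
top rest [504, -122, 61] 0.72
top rest [465, 156, 26] 0.61
top rest [431, 286, 10] 0.54
top rest [435, -188, 23] 0.24
top gauge [443, 258, 54] 0.94
top gauge [436, -187, 23] 0.5
top new1 [537, -365, 27] 0.83
top new1 [452, -336, 34] 0.79
top new1 [439, -186, 24] 0.73
top new1 [358, -284, 23] 0.47
top go_tip [449, 255, 49] 0.85
top go_tip [467, 156, 25] 0.25
top nogo_tip [444, 257, 50] 0.71
scene lane [676, 30, 34] 0.89
scene old1 [629, -65, 69] 0.72
scene sample [478, 151, 40] 0.65
scene nest [497, 152, 6] 0.56
scene nest [456, 259, 51] 0.23
scene rest [460, 268, 12] 0.84
scene gauge [455, 263, 52] 0.6
scene gauge [457, 269, 10] 0.38
scene new1 [452, -187, 34] 0.78
scene new1 [464, -341, 34] 0.63
scene new1 [550, -368, 36] 0.6
scene go_tip [458, 260, 54] 0.96
scene nogo_tip [454, 260, 50] 0.72
{'time_s': 1.0, 'qpos': array([-7.71781489e+01,  1.83109961e+01,  8.96400646e+01,  1.15090160e-03,
        7.20431967e+01, -1.14614105e+00]), 'qvel': array([-0.12024639, -0.
[... 317 characters left out ...]
39676374e+01]), 'force': array([-0.61301069,  0.42151755,  0.05414626]), 'torque': array([ 0.02671405, -0.05084291,  0.01677857]), 'gripper_force': 0.0, 'gripper_width': 91.04250510781138}
{'K': array([[309.70691629,   0.        , 319.36243045],
       [  0.        , 309.70691629, 196.67064614],
       [  0.        ,   0.        ,   1.        ]]), 'mount': array([[-5.75876423e-04, -9.72519027e-01, -2.32822702e-01,
         6.55277508e+01],
       [ 9.99999771e-01, -4.77198971e-04, -4.80155979e-04,
         9.99940964e-02],
       [ 3.55858072e-04, -2.32822925e-01,  9.72519079e-01,
        -1.59323103e+02],
       [ 0.00000000e+00,  0.00000000e+00,  0.00000000e+00,
         1.00000000e+00]])}
```

View pics/top0.png

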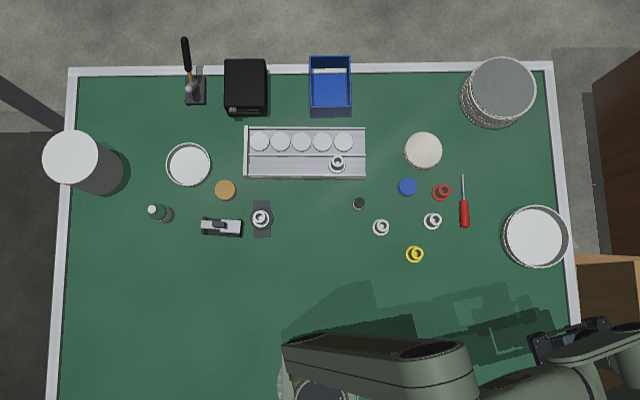

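View pics/scene0.png

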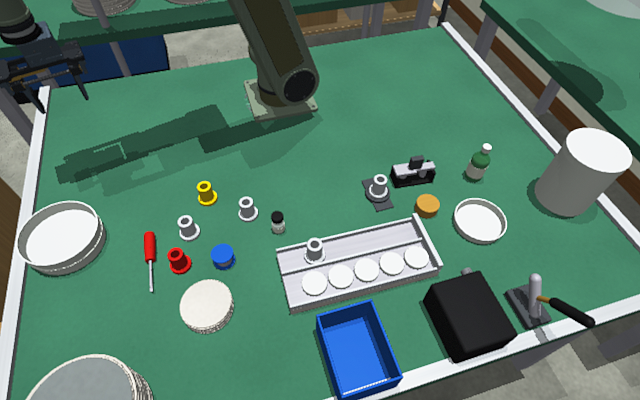

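The top view (left = +y, up = +x) shows one old hub in the lane at (337,163), with the stop at the left end (246,150). The sample is at (261,218), the gauge at (221,227), and two new hubs at (381,227) and (432,220). The red (442,191) and yellow (414,254) ones are decoys.

```bash
cat > h.py <<'E'
from workcell import env, grab_frame, camera_model, models
import numpy as np, cv2
from scipy.spatial.transform import Rotation as Ro
def plane(cam,u,v,z,pose=None):
    m=camera_model(cam);K=np.array(m["K"])
    a=np.array([(u-K[0,2])/K[0,0],(v-K[1,2])/K[1,1]])
    if cam=="wrist":
        p,r=pose;th=np.hypot(*a);d=np.array([*(a/th*np.sin(th)),np.cos(th)])
        M=np.array(m["mount"]);R=Ro.from_euler("xyz",r,degrees=True).as_matrix()
        o=R@M[:3,3]+p;d=R@M[:3,:3]@d
    else:
        R=np.array(m["R"]);t=np.array(m["t"]);o=-R.T@t;d=R.T@np.array([*a,1])
    return (o+d*(z-o[2])/d[2]).round(1)
def pose():
    s=env.state();return s["ee_pos"],s["ee_rot"]
def shift(x,y,z,yaw=None):
    p,r=pose();R=Ro.from_euler("xyz",r,degrees=True)
    d=R.inv().apply(np.array([x,y,z])-p).round(1)
    print("pose",p.round(1),np.round(r,1),"tool shift",d,"turn z",None if yaw is None else round((-(yaw-r[2])+180)%360-180,1))
E
python3 - <<'E'
from h import *
f=cv2.imread("pics/top0.png")
c=f[110:260,140:460];cv2.imwrite("pics/c1.png",cv2.resize(c,(800,375),interpolation=cv2.INTER_CUBIC))
for n,u,v,z in [("old",337,159,86),("sample",261,216,62),("newA",381,226,56),("newB",432,219,56),("handle",221,222,88),("stop top",247.5,150,58)]:
    print(n,plane("top",u,v,z))
E
```

```text
old [625.7 -64.2  86. ]
sample [469.9 153.7  62. ]
newA [ 435.8 -185.5   56. ]
newB [ 453.1 -331.8   56. ]
handle [451.7 261.4  88. ]
stop top [664.1 192.9  58. ]
```

View pics/c1.png

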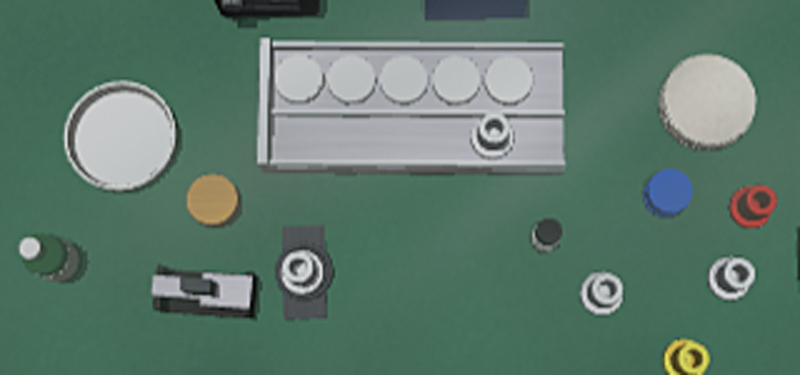

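```bash
python3 -m crank '-1 47 -30 0 0 0 0;-1 47 -30 0 0 0 0;-1 47 -30 0 0 0 0;-1 47 -30 0 0 0 0;-1 47 -30 0 0 0 0;-1 47 -30 0 0 0 0;-1 47 -30 0 0 0 0;-1 47 -30 0 0 0 0;-1 0 0 0 0 0 0'
python3 - <<'E'
from h import *
shift(455,220,210,90)
np.save("p1.npy",np.array(pose()))
cv2.imwrite("pics/w1.png",grab_frame("wrist"))
for d in models.search_frame("new1","wrist"): print(np.round(d["point"]),round(d["p"],2))
E
```

```text
time_s: 2.12
ee_pos: [447.8, -231.9, 224.9]
ee_rot: [-180.0, -0.0, 14.3]
force: [0.4, 0.2, -0.2]
gripper_width: 91.3
gripper_force: 0.0
pose [ 447.8 -231.9  224.9] [-180.    -0.    14.3] tool shift [ 118.4 -436.1   15.1] turn z -75.7
[ 457. -337.   37.] 0.92
[ 542. -361.   42.] 0.88
[ 443. -194.   38.] 0.85
[ 358. -284.   47.] 0.76
```

View pics/w1.png

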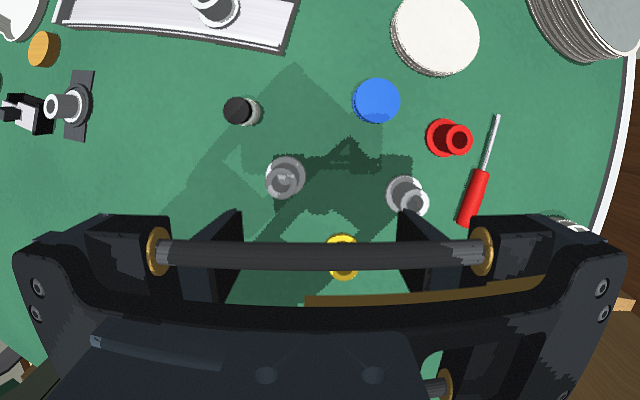

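The wrist view confirms exactly two metallic new hubs, at (285,177) and (408,196). Moving to the gauge and nest.

```bash
python3 -m crank '-1 15 -54 0 0 0 0;-1 15 -54 0 0 0 0;-1 15 -54 0 0 0 0;-1 15 -54 0 0 0 0;-1 15 -54 0 0 0 0;-1 15 -54 0 0 0 0;-1 14 -54 0 0 0 0;-1 14 -54 0 0 0 0' >/dev/null
python3 -m crank '-1 0 0 0 0 0 -9.5;-1 0 0 0 0 0 -9.5;-1 0 0 0 0 0 -9.5;-1 0 0 0 0 0 -9.5;-1 0 0 0 0 0 -9.5;-1 0 0 0 0 0 -9.5;-1 0 0 0 0 0 -9.5;-1 0 0 0 0 0 -9.5;-1 0 0 0 0 0 0'
python3 - <<'E'
from h import *
np.save("p2.npy",np.array(pose()))
cv2.imwrite("pics/w2.png",grab_frame("wrist"))
E
```

```text
time_s: 4.35
ee_pos: [456.3, 211.9, 225.0]
ee_rot: [180.0, 0.0, 89.7]
force: [0.4, 0.0, -0.2]
gripper_width: 91.3
gripper_force: 0.0
```

View pics/w2.png

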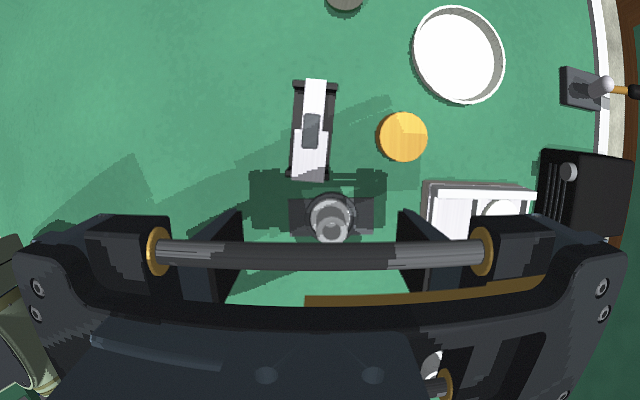

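```bash
python3 - <<'E'
import cv2
f=cv2.imread("pics/w2.png")[70:250,260:380]
a=cv2.resize(f[:120],None,fx=5,fy=5,interpolation=cv2.INTER_CUBIC)[:600]
b=cv2.resize(f[100:],None,fx=5,fy=5,interpolation=cv2.INTER_CUBIC)
cv2.imwrite("pics/c2a.png",a)
E
```

```text
(no output)
```

View pics/c2a.png

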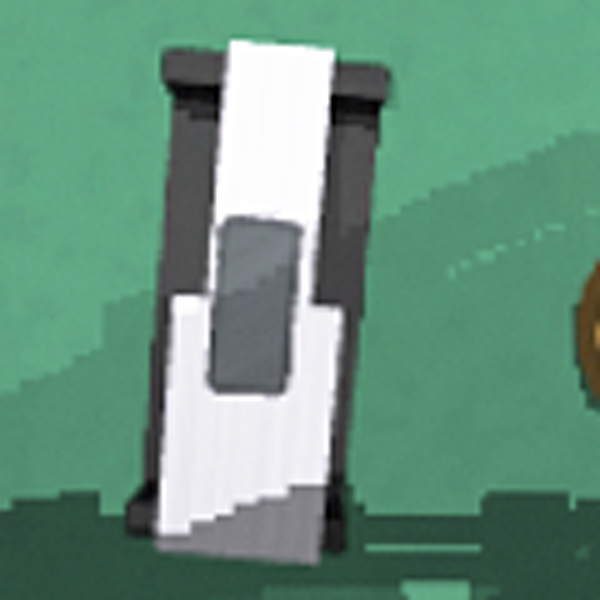

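```bash
cat >> h.py <<'E'
def cr(cx,cy,x0,y0,s): return x0+(cx+.5)/s-.5, y0+(cy+.5)/s-.5
E
python3 - <<'E'
from h import *
P=np.load("p2.npy")
q=lambda cx,cy,z: plane("wrist",*cr(cx,cy,260,70,5),z,P)
n=[q(230,40,50),q(335,50,50)];w=[q(157,548,50),q(318,562,50)]
nm=(n[0]+n[1])/2;wm=(w[0]+w[1])/2
print(n,w,"width",np.linalg.norm(n[0]-n[1]),np.linalg.norm(w[0]-w[1]),"len",np.linalg.norm(nm-wm))
d=nm-wm;yaw=np.degrees(np.arctan2(d[1],d[0]));print("centre",(nm+wm)/2,"yaw",yaw)
h=[q(222,217,88),q(302,226,88),q(210,385,88),q(285,393,88)];print("handle",np.mean(h,0),h)
for u,v in [(331,231)]: print("bore",plane("wrist",u,v,62,P))
c=(nm+wm)/2
shift(c[0],c[1],0,yaw)
E
```

```text
[array([442.7, 327.5,  50. ]), array([465.1, 325.1,  50. ])] [array([425.6, 216.9,  50. ]), array([461. , 213.5,  50. ])] width 22.528204544525988 35.56290201881728 len 111.60452499786918
centre [448.6  270.75  50.  ] yaw 84.54993330833754
handle [448.65 270.6   88.  ] [array([442.6, 287.6,  88. ]), array([457.7, 285.7,  88. ]), array([440. , 255.4,  88. ]), array([454.3, 253.7,  88. ])]
bore [469.3 160.8  62. ]
pose [456.3 212.1 225. ] [180.    0.   89.7] tool shift [ 58.7  -8.1 225. ] turn z 5.1
```

```bash
python3 -m crank '-1 29.3 -4 20 0 0 0;-1 29.4 -4.1 20 0 0 0;-1 0 0 0 0 0 5.1;-1 0 0 40 0 0 0;-1 0 0 40 0 0 0;-1 0 0 25 0 0 0;-1 0 0 10 0 0 0;-1 0 0 4 0 0 0;-1 0 0 0 0 0 0'
python3 -m crank '0.5 0 0 0 0 0 0;1 0 0 0 0 0 0;1 0 0 0 0 0 0;1 0 0 0 0 0 0;1 0 0 0 0 0 0;1 0 0 0 0 0 0' 40
```

```text
time_s: 5.52
ee_pos: [448.5, 272.2, 66.6]
ee_rot: [179.9, -0.0, 84.8]
force: [-0.1, -0.3, 0.1]
gripper_width: 90.8
gripper_force: 0.0
time_s: 6.28
ee_pos: [447.9, 272.0, 65.9]
ee_rot: [-180.0, 0.0, 84.9]
force: [-0.2, 0.2, -0.9]
gripper_width: 33.9
gripper_force: 0.0
```

```bash
python3 -m crank '1 0 0 0 0 0 0;1 0 0 0 0 0 0;1 0 0 0 0 0 0;1 0 0 0 0 0 0;1 0 0 0 0 0 0'
python3 -m crank '1 0 0 -20 0 0 0;1 0 0 -40 0 0 0;1 0 0 -40 0 0 0;1 0 0 0 0 0 0'
python3 - <<'E'
from h import *
shift(466,160,166)
P=np.array(pose());np.save("p3.npy",P)
cv2.imwrite("pics/w3.png",grab_frame("wrist")); cv2.imwrite("pics/t3.png",grab_frame("top"))
f=cv2.imread("pics/w3.png");cv2.imwrite("pics/c3.png",cv2.resize(f[70:270,220:420],None,fx=3,fy=3,interpolation=cv2.INTER_CUBIC))
E
```

```text
time_s: 6.9
ee_pos: [448.0, 272.1, 65.9]
ee_rot: [180.0, 0.0, 84.9]
force: [0.3, 0.2, -0.4]
gripper_width: 15.6
gripper_force: 40.0
time_s: 7.4
ee_pos: [449.5, 273.0, 168.6]
ee_rot: [179.7, -0.2, 84.9]
force: [-0.5, 0.9, -1.8]
gripper_width: 15.8
gripper_force: 40.0
pose [449.5 273.  168.6] [179.7  -0.2  84.9] tool shift [-111.1   26.6    2.3] turn z None
```

View pics/c3.png

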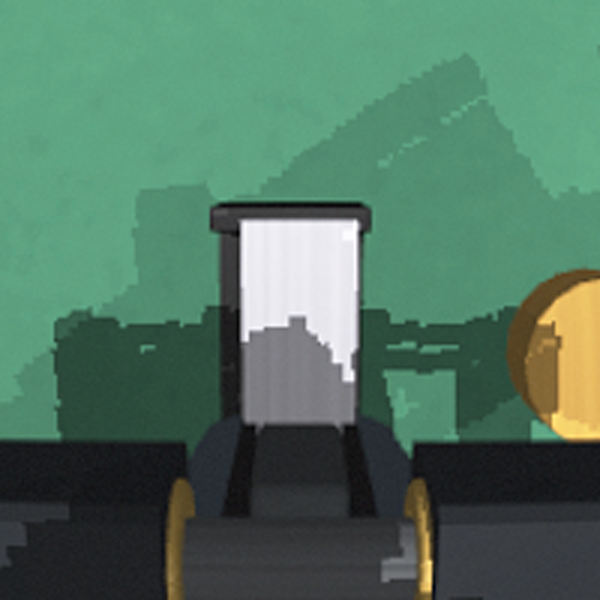

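The crop shows the gauge held square in the jaws (narrow end at (240–358, 219)) with the empty rest below. Next, a precise bore position.

```bash
python3 - <<'E'
import cv2,numpy as np
a=cv2.imread("pics/w2.png")[180:250,290:370];b=cv2.imread("pics/top0.png")[195:235,241:281]
r=lambda i,s:cv2.resize(i,None,fx=s,fy=s,interpolation=cv2.INTER_CUBIC)
A=r(a,5);B=r(b,8.75);print(A.shape,B.shape)
cv2.imwrite("pics/c4.png",np.hstack([A,B]))
E
```

```text
(350, 400, 3) (350, 350, 3)
```

View pics/c4.png

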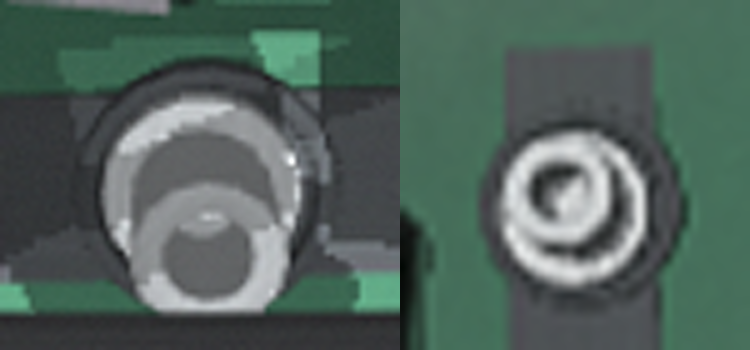

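```bash
python3 - <<'E'
from h import *
P=np.load("p2.npy")
W=lambda x,y,z: plane("wrist",*cr(x,y,290,180,5),z,P)
T=lambda x,y,z: plane("top",*cr(x-400,y,241,195,8.75),z)
print("W bore",W(207,255,62),"neck l/r",W(130,250,62),W(290,250,62),"bottom",W(210,312,62),"flange l/r",W(103,190,16),W(299,190,16),"top",W(200,95,16), "nest top/l/r",W(200,60,12),W(78,180,12),W(332,180,12))
print("T bore",T(568,198,62),"neck",T(566,195,62),"flange",T(573,208,16),"nest",T(583,208,12))
P3=np.load("p3.npy")
w=lambda x,y,z: plane("wrist",*cr(x,y,220,70,3),z,P3)
a,b=w(240,219,P3[0][2]-16),w(358,219,P3[0][2]-16);m=(a+b)/2
print("gauge end in tool",Ro.from_euler("xyz",P3[1],degrees=True).inv().apply(m-P3[0]),a,b)
# same edge in w2 top-cam offset check: gauge centre from top cam
g=lambda x,y: plane("top",*cr(x,y,140,110,2.5),50)
print("top gauge corners",g(152,270),g(152,296),g(256,275),g(256,317))
E
```

```text
W bore [469.3 161.3  62. ] neck l/r [452.3 162.6  62. ] [487.7 162.3  62. ] bottom [470.1 147.7  62. ] flange l/r [445.1 162.1  16. ] [494.  161.8  16. ] top [469.2 186.3  16. ] nest top/l/r [469.3 194.2  12. ] [438.7 163.5  12. ] [502.7 163.1  12. ]
T bore [466.6 157.2  62. ] neck [467.6 157.8  62. ] flange [469.4 160.2  16. ] nest [469.8 157.3  12. ]
gauge end in tool [54.6569286   0.30932997 16.20599897] [443.7 328.5 152.6] [465.8 326.4 152.6]
top gauge corners [469.8 326.6  50. ] [440.1 326.   50. ] [461.9 208.6  50. ] [414.  208.3  50. ]
```

```bash
python3 - <<'E'
from h import *
shift(466.8,132.6,126,84.9)
E
```

```text
pose [447.2 271.6 165.1] [-1.799e+02  1.000e-01  8.490e+01] tool shift [-136.7   32.    39.2] turn z -0.0
```

```bash
python3 -m crank '1 -34 8 0 0 0 0;1 -34 8 0 0 0 0;1 -34 8 0 0 0 0;1 -34.7 8 0 0 0 0;1 0 0 20 0 0 0;1 0 0 19 0 0 0;1 0 0 0 0 0 0;1 0 0 0 0 0 0;1 0 0 0 0 0 0;1 0 0 0 0 0 0'
python3 - <<'E'
from h import *
shift(466.8,132.6,126,84.9)
E
```

```text
time_s: 8.75
ee_pos: [467.8, 133.2, 127.4]
ee_rot: [179.9, -0.0, 84.9]
force: [1.3, 0.5, -2.4]
gripper_width: 16.1
gripper_force: 40.0
pose [467.8 133.2 127.4] [179.9  -0.   84.9] tool shift [-0.7 -0.9  1.4] turn z -0.0
```

```bash
python3 -m crank '1 -0.5 -0.7 3 0 0 0;1 0 0 2 0 0 0;1 0 0 0 0 0 0;1 0 0 0 0 0 0;1 0 0 0 0 0 0;1 0 0 0 0 0 0'; python3 -m crank '1 0 0 2 0 0 0;1 0 0 2 0 0 0;1 0 0 2 0 0 0;1 0 0 0 0 0 0;1 0 0 0 0 0 0'
```

```text
time_s: 9.5
ee_pos: [466.9, 132.6, 122.0]
ee_rot: [180.0, 0.0, 84.9]
force: [0.1, -0.2, -2.6]
gripper_width: 15.8
gripper_force: 40.0
time_s: 10.12
ee_pos: [466.9, 132.6, 115.9]
ee_rot: [180.0, 0.0, 84.9]
force: [-0.6, -0.5, -2.2]
gripper_width: 15.9
gripper_force: 40.0
```

```bash
python3 -m crank '1 0 0 2 0 0 0;1 0 0 2 0 0 0;1 0 0 0 0 0 0;1 0 0 0 0 0 0'; python3 -m crank '1 0 0 3 0 0 0;1 0 0 3 0 0 0;1 0 0 3 0 0 0;1 0 0 3 0 0 0;1 0 0 0 0 0 0;1 0 0 0 0 0 0'
```

```text
time_s: 10.62
ee_pos: [466.8, 132.6, 111.9]
ee_rot: [180.0, 0.0, 84.9]
force: [-0.9, 0.4, -2.6]
gripper_width: 15.4
gripper_force: 40.0
time_s: 11.38
ee_pos: [466.9, 132.6, 99.9]
ee_rot: [-180.0, 0.0, 84.9]
force: [0.4, -0.7, -2.1]
gripper_width: 15.8
gripper_force: 40.0
```

```bash
python3 -m crank '1 0 0 3 0 0 0;1 0 0 3 0 0 0;1 0 0 3 0 0 0;1 0 0 2 0 0 0;1 0 0 1 0 0 0;1 0 0 0 0 0 0;1 0 0 0 0 0 0'; python3 -m crank '1 0 0 1 0 0 0;1 0 0 0.6 0 0 0;1 0 0 0 0 0 0;1 0 0 0 0 0 0;1 0 0 0 0 0 0'
```

```text
time_s: 12.25
ee_pos: [466.9, 132.6, 88.0]
ee_rot: [180.0, 0.0, 84.9]
force: [-0.6, -0.6, -1.7]
gripper_width: 15.8
gripper_force: 40.0
time_s: 12.88
ee_pos: [466.8, 132.6, 86.3]
ee_rot: [180.0, 0.0, 84.9]
force: [-0.2, 0.1, -2.5]
gripper_width: 15.9
gripper_force: 40.0
```

```bash
python3 -m crank '1 0 0 0.5 0 0 0;1 0 0 0.4 0 0 0;1 0 0 0 0 0 0;1 0 0 0 0 0 0;1 0 0 0 0 0 0'; python3 -m crank '1 0 0 -12 0 0 0;1 0 0 -12 0 0 0;1 0 0 -12 0 0 0;1 0 0 -12 0 0 0;1 0 0 0 0 0 0;1 0 0 0 0 0 0;1 0 0 0 0 0 0'
python3 - <<'E'
from h import *
shift(466.8+60*.0889,132.6+60*.996,126,84.9)
E
```

```text
time_s: 13.5
ee_pos: [466.9, 132.6, 85.8]
ee_rot: [180.0, 0.0, 84.9]
force: [-1.7, -1.7, 5.0]
gripper_width: 15.6
gripper_force: 40.0
time_s: 14.38
ee_pos: [466.4, 132.5, 132.9]
ee_rot: [-179.9, 0.0, 84.9]
force: [0.4, -0.5, -1.0]
gripper_width: 15.9
gripper_force: 40.0
pose [466.4 132.5 132.9] [-179.9    0.    84.9] tool shift [60.1  0.3  6.9] turn z -0.0
```

```bash
python3 -m crank '1 20 0 0 0 0 0;1 20 0 0 0 0 0;1 20 0 0 0 0 0;1 0 0 8 0 0 0;1 0 0 8 0 0 0;1 0 0 5 0 0 0;1 0 0 0 0 0 0;1 0 0 0 0 0 0;1 0 0 0 0 0 0;1 0 0 0 0 0 0'
python3 - <<'E'
from h import *
shift(466.8+60*.0889,132.6+60*.996,107,84.9)
E
```

```text
time_s: 15.62
ee_pos: [472.3, 192.4, 112.6]
ee_rot: [180.0, -0.0, 84.9]
force: [0.1, -1.0, -2.1]
gripper_width: 16.0
gripper_force: 40.0
pose [472.3 192.4 112.6] [180.   -0.   84.9] tool shift [-0.  -0.2  5.6] turn z -0.0
```

```bash
python3 -m crank '1 0 0 2 0 0 0;1 0 0 2 0 0 0;1 0 0 1.6 0 0 0;1 0 0 0.6 0 0 0;1 0 0 0 0 0 0;1 0 0 0 0 0 0'; python3 -m crank '1 0 0 0.5 0 0 0;1 0 0 0.4 0 0 0;1 0 0 0 0 0 0;1 0 0 0 0 0 0;1 0 0 0 0 0 0'
```

```text
time_s: 16.38
ee_pos: [472.2, 192.4, 106.3]
ee_rot: [180.0, 0.0, 84.9]
force: [-0.3, -0.3, -2.5]
gripper_width: 15.5
gripper_force: 40.0
time_s: 17.0
ee_pos: [472.3, 192.4, 105.8]
ee_rot: [180.0, -0.0, 84.9]
force: [-1.9, -0.7, 5.9]
gripper_width: 15.7
gripper_force: 40.0
```

```bash
python3 -m crank '1 0 0 0 0 0 0;1 0 0 0 0 0 0;1 0 0 0 0 0 0;1 0 0 0 0 0 0;1 0 0 0 0 0 0;1 0 0 0 0 0 0'; python3 -m crank '1 0 0 -10 0 0 0;1 0 0 -15 0 0 0;1 0 0 -15 0 0 0;1 0 0 0 0 0 0;1 0 0 0 0 0 0'
python3 - <<'E'
from h import *
shift(448,272,66,84.8)
E
```

```text
time_s: 17.75
ee_pos: [472.3, 192.5, 105.8]
ee_rot: [180.0, -0.0, 84.9]
force: [-1.6, -0.1, 6.3]
gripper_width: 16.0
gripper_force: 40.0
time_s: 18.38
ee_pos: [471.9, 192.3, 145.2]
ee_rot: [-180.0, 0.0, 84.9]
force: [0.2, -0.7, -3.1]
gripper_width: 15.8
gripper_force: 40.0
pose [471.9 192.3 145.2] [-180.     0.    84.9] tool shift [ 77.3 -31.   79.2] turn z 0.1
```

```bash
python3 -m crank '1 26 -10 0 0 0 0;1 26 -10 0 0 0 0;1 25.3 -11 0 0 0 0;1 0 0 20 0 0 0;1 0 0 25 0 0 0;1 0 0 20 0 0 0;1 0 0 8 0 0 0;1 0 0 0 0 0 0;1 0 0 0 0 0 0;1 0 0 0 0 0 0'
python3 -m crank '1 0 0 2 0 0 0;1 0 0 2 0 0 0;1 0 0 1.5 0 0 0;1 0 0 0.7 0 0 0;1 0 0 0 0 0 0;1 0 0 0 0 0 0'
```

```text
time_s: 19.62
ee_pos: [448.7, 272.4, 73.1]
ee_rot: [179.9, -0.0, 84.9]
force: [-0.3, 0.2, -2.2]
gripper_width: 15.9
gripper_force: 40.0
time_s: 20.38
ee_pos: [448.3, 272.1, 66.1]
ee_rot: [180.0, 0.0, 84.9]
force: [-0.7, 0.1, -2.2]
gripper_width: 16.0
gripper_force: 40.0
```

```bash
python3 -m crank '0.5 0 0 0 0 0 0;0 0 0 0 0 0 0;-1 0 0 0 0 0 0;-1 0 0 0 0 0 0;-1 0 0 0 0 0 0;-1 0 0 -30 0 0 0;-1 0 0 -50 0 0 0;-1 0 0 -50 0 0 0;-1 0 0 -30 0 0 0'
python3 -m crank '-1 -50 15 0 0 0 0;-1 -60 20 0 0 0 -5;-1 -60 25 0 0 0 0;-1 -60 25 0 0 0 0;-1 -60 25 0 0 0 0;-1 -60 25 0 0 0 0;-1 -30 20 0 0 0 0;-1 0 0 0 0 0 0;-1 0 0 0 0 0 0'
python3 - <<'E'
from h import *
shift(600,-110,225,90)
np.save("p5.npy",np.array(pose()))
f=grab_frame("wrist");cv2.imwrite("pics/w5.png",f);cv2.imwrite("pics/t5.png",grab_frame("top"))
cv2.imwrite("pics/c5.png",cv2.resize(f[20:250,190:450],None,fx=2.6,fy=2.6,interpolation=cv2.INTER_CUBIC))
E
```

```text
time_s: 21.5
ee_pos: [448.8, 272.5, 228.9]
ee_rot: [179.8, -0.1, 84.9]
force: [-0.1, -0.2, -0.8]
gripper_width: 91.2
gripper_force: 0.0
time_s: 22.62
ee_pos: [588.1, -100.3, 225.8]
ee_rot: [-179.9, -0.0, 89.9]
force: [-0.4, 0.3, -0.2]
gripper_width: 91.4
gripper_force: 0.0
pose [ 588.1 -100.3  225.8] [-179.9   -0.    89.9] tool shift [-9.6 11.9  0.8] turn z -0.1
```

View pics/c5.png

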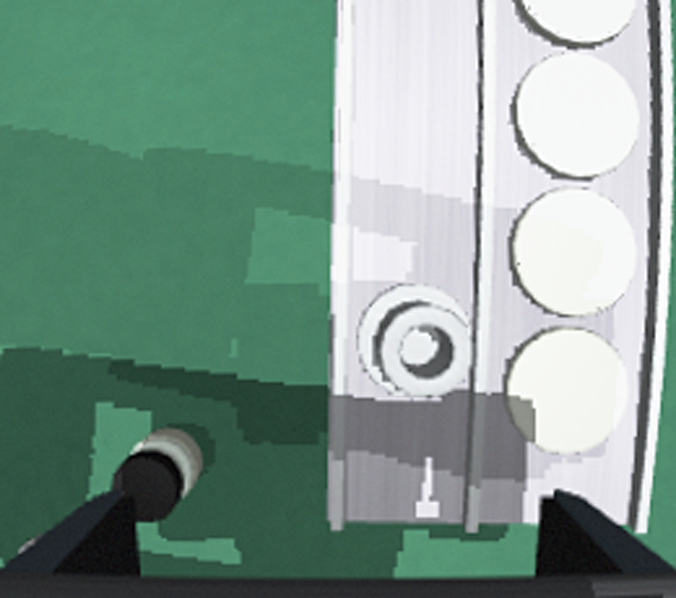

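```bash
python3 - <<'E'
from h import *
P=np.load("p5.npy")
w=lambda x,y,z: plane("wrist",*cr(x,y,190,20,2.6),z,P)
print("near rail",w(336,60,44),w(350,60,44),w(331,450,44),w(344,450,44))
print("far rail",w(481,60,44),w(493,60,44),w(471,450,44),w(481,450,44))
print("end",w(336,529,44),w(473,529,44))
print("old neck",w(425,348,86),w(427,350,86),"flange l/b", w(358,345,40), w(410,400,40))
# top cam: stop
T=lambda x,y,z: plane("top",*cr(x,y,140,110,2.5),z)
print("stop",T(270,40,58),T(269,163,58),"outer",T(261,40,58),T(258,163,58),"end",T(564,45,44),T(564,165,44))
f=cv2.imread("pics/w5.png");cv2.imwrite("pics/c5b.png",cv2.resize(f[0:60,300:460],None,fx=5,fy=5,interpolation=cv2.INTER_CUBIC))
E
```

```text
near rail [588.3  56.5  44. ] [594.2  56.5  44. ] [ 585.6 -112.2   44. ] [ 591.2 -112.2   44. ]
far rail [649.9  58.1  44. ] [655.2  58.4  44. ] [ 646.9 -112.3   44. ] [ 651.4 -112.3   44. ]
end [ 587.6 -148.3   44. ] [ 649.3 -148.7   44. ]
old neck [621.2 -63.7  86. ] [622.  -64.4  86. ] flange l/b [597.3 -66.9  40. ] [620.  -90.8  40. ]
stop [737.4 192.6  58. ] [590.3 193.2  58. ] outer [737.6 203.1  58. ] [590.5 205.9  58. ] end [ 730.3 -153.2   44. ] [ 585.  -147.8   44. ]
```

View pics/c5b.png

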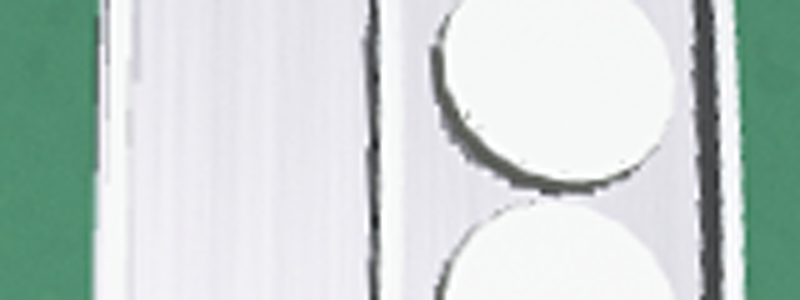

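```bash
python3 - <<'E'
from h import *
shift(621.6,-64.2,65,89)
E
```

```text
pose [588.1 -99.7 226.2] [-180.    -0.    89.9] tool shift [ 35.5  33.6 161.2] turn z 0.9
```

```bash
python3 -m crank '-1 17.8 16.8 0 0 0 0;-1 17.7 16.8 20 0 0 0;-1 0 0 40 0 0 0.9;-1 0 0 40 0 0 0;-1 0 0 40 0 0 0;-1 0 0 15 0 0 0;-1 0 0 6 0 0 0;-1 0 0 0 0 0 0;-1 0 0 0 0 0 0' 12
python3 -m crank '0 0 0 0 0 0 0;0.5 0 0 0 0 0 0;1 0 0 0 0 0 0;1 0 0 0 0 0 0;1 0 0 0 0 0 0;1 0 0 0 0 0 0;1 0 0 0 0 0 0;1 0 0 0 0 0 0'
python3 - <<'E'
from h import *
shift(623.5,165,65,89)
E
```

```text
time_s: 23.85
ee_pos: [623.4, -65.5, 66.6]
ee_rot: [179.8, 0.0, 89.0]
force: [1.4, -0.1, 0.2]
gripper_width: 91.3
gripper_force: 0.0
time_s: 24.85
ee_pos: [622.2, -65.4, 65.1]
ee_rot: [-180.0, 0.0, 89.0]
force: [-0.7, -0.3, 0.2]
gripper_width: 35.9
gripper_force: 12.0
pose [622.2 -65.4  65.1] [-180.    0.   89.] tool shift [ 2.304e+02 -2.800e+00  1.000e-01] turn z -0.0
```

```bash
python3 -m crank '1 0 0 -8 0 0 0;1 20 0 0 0 0 0;1 45 0 0 0 0 0;1 50 -1 0 0 0 0;1 50 -1 0 0 0 0;1 40 -1 0 0 0 0;1 20 0 0 0 0 0;1 5 0 0 0 0 0;1 0 0 0 0 0 0;1 0 0 4 0 0 0'
python3 -m crank '1 0 0 2 0 0 0;1 0 0 2 0 0 0;1 0 0 0 0 0 0;1 1.5 0 0 0 0 0;1 1.5 0 0 0 0 0;1 0 0 0 0 0 0;1 0 0 0 0 0 0'
```

```text
time_s: 26.1
ee_pos: [623.7, 163.3, 69.3]
ee_rot: [180.0, 0.0, 88.9]
force: [0.0, -0.2, -1.5]
gripper_width: 36.2
gripper_force: 12.0
time_s: 26.98
ee_pos: [623.5, 167.7, 65.1]
ee_rot: [180.0, -0.0, 89.0]
force: [0.3, 0.9, -2.0]
gripper_width: 36.2
gripper_force: 12.0
```

```bash
python3 -m crank '1 1 0 0.3 0 0 0;1 1 0 0 0 0 0;1 1 0 0 0 0 0;1 0 0 0 0 0 0;1 0 0 0 0 0 0'; python3 -m crank '1 1 0 0 0 0 0;1 0 0 0 0 0 0;1 0 0 0 0 0 0'
```

```text
time_s: 27.6
ee_pos: [623.8, 170.1, 65.2]
ee_rot: [180.0, 0.0, 89.0]
force: [-0.3, -3.8, 3.9]
gripper_width: 36.1
gripper_force: 12.0
time_s: 27.98
ee_pos: [623.8, 170.4, 65.2]
ee_rot: [180.0, 0.1, 89.0]
force: [-0.2, -7.2, 4.8]
gripper_width: 36.0
gripper_force: 12.0
```

```bash
python3 -m crank '0.3 -0.5 0 0 0 0 0;0 0 0 0 0 0 0;-1 0 0 0 0 0 0;-1 0 0 0 0 0 0;-1 0 0 -20 0 0 0;-1 0 0 -50 0 0 0;-1 0 0 -50 0 0 0;-1 0 0 -40 0 0 0;-1 0 0 0 0 0 0;-1 0 0 0 0 0 0' >/dev/null
python3 - <<'E'
from h import *
shift(624,0,225)
T=grab_frame("top");cv2.imwrite("pics/t6.png",T);cv2.imwrite("pics/s6.png",grab_frame("scene"))
cv2.imwrite("pics/c6.png",cv2.resize(T[110:270,140:460],None,fx=2.5,fy=2.5,interpolation=cv2.INTER_CUBIC))
E
```

```text
pose [622.9 171.2 223.8] [-179.9    0.    89. ] tool shift [-171.1    4.1   -1.2] turn z None
```

View pics/c6.png

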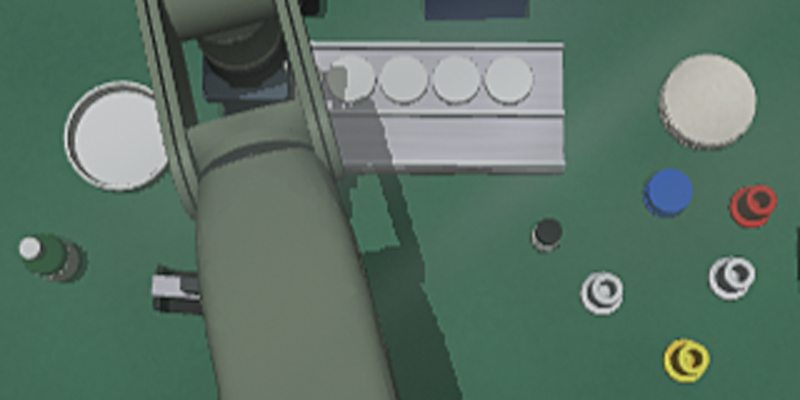

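The top crop shows new hubs unchanged at (601,291) and (733,277), the lane clear behind the arm, and the gauge's narrow end in the rest at (177,288). The detector will check the old hub at the stop.

```bash
python3 -m crank '-1 -36 -52 0 0 0 0;-1 -36 -52 0 0 0 0;-1 0 0 0 0 0 0;-1 0 0 0 0 0 0;-1 0 0 0 0 0 0'
python3 - <<'E'
from h import *
np.save("p7.npy",np.array(pose()))
f=grab_frame("wrist");cv2.imwrite("pics/w7.png",f)
for n in ["old1","sample","gauge"]:
  for d in models.search_frame(n,"wrist"): print(n,np.round(d["point"]),round(d["p"],2))
shift(469.5,161.2,41,89)
E
```

```text
time_s: 29.95
ee_pos: [520.8, 102.4, 224.6]
ee_rot: [180.0, -0.0, 89.0]
force: [-0.3, 0.4, -0.5]
gripper_width: 91.3
gripper_force: 0.0
old1 [617. 166.  70.] 0.85
sample [470. 162.  46.] 0.62
gauge [455. 256.  52.] 0.92
gauge [613. 165.  74.] 0.61
pose [520.2 102.2 224.5] [-180.    0.   89.] tool shift [ 58.1 -51.7 183.5] turn z -0.0
```

```bash
python3 -m crank '-1 29 -26 0 0 0 0;-1 29 -25.8 0 0 0 0;-1 0 0 40 0 0 0;-1 0 0 50 0 0 0;-1 0 0 50 0 0 0;-1 0 0 30 0 0 0;-1 0 0 10 0 0 0;-1 0 0 3 0 0 0;-1 0 0 0 0 0 0;-1 0 0 0 0 0 0'
python3 -m crank '0 0 0 0 0 0 0;0.5 0 0 0 0 0 0;1 0 0 0 0 0 0;1 0 0 0 0 0 0;1 0 0 0 0 0 0;1 0 0 0 0 0 0;1 0 0 0 0 0 0;1 0 0 0 0 0 0'
python3 - <<'E'
from h import *
shift(623.7,116.3,110,89)
E
```

```text
time_s: 31.4
ee_pos: [469.6, 161.0, 42.9]
ee_rot: [179.9, -0.0, 89.0]
force: [0.1, 0.2, 0.5]
gripper_width: 91.7
gripper_force: 0.0
time_s: 32.4
ee_pos: [469.2, 160.8, 41.9]
ee_rot: [179.9, -0.0, 89.0]
force: [1.9, 0.6, -1.0]
gripper_width: 35.7
gripper_force: 12.0
pose [469.2 160.8  41.9] [179.9  -0.   89. ] tool shift [-41.7 155.3 -68. ] turn z -0.0
```

```bash
python3 -m crank '1 0 0 -20 0 0 0;1 0 0 -40 0 0 0;1 0 0 -15 0 0 0;1 -14 50 0 0 0 0;1 -15 55 0 0 0 0;1 -14 49 0 0 0 0;1 0 0 0 0 0 0;1 0 0 0 0 0 0;1 0 0 0 0 0 0'
python3 - <<'E'
from h import *
shift(623,116,66.5,89)
E
```

```text
time_s: 33.52
ee_pos: [620.4, 115.3, 116.4]
ee_rot: [-179.9, 0.0, 89.0]
force: [0.1, -0.6, -2.2]
gripper_width: 35.9
gripper_force: 12.0
pose [620.4 115.3 116.4] [-179.9    0.    89. ] tool shift [ 0.7  2.7 49.9] turn z 0.0
```

```bash
python3 -m crank '1 0 2.5 20 0 0 0;1 0 0 18 0 0 0;1 0 0 8 0 0 0;1 0 0 3 0 0 0;1 0 0 1.4 0 0 0;1 0 0 0 0 0 0;1 0 0 0 0 0 0;1 0 0 0 0 0 0'
python3 -m crank '1 1.5 0 0 0 0 0;1 1.5 0 0 0 0 0;1 1 0 0 0 0 0;1 0 0 0 0 0 0;1 0 0 0 0 0 0'
```

```text
time_s: 34.52
ee_pos: [624.6, 114.9, 66.7]
ee_rot: [180.0, -0.0, 89.0]
force: [0.1, 0.1, -1.1]
gripper_width: 35.7
gripper_force: 12.0
time_s: 35.15
ee_pos: [624.6, 118.9, 66.4]
ee_rot: [-180.0, 0.0, 89.0]
force: [-0.0, 0.2, -1.4]
gripper_width: 35.8
gripper_force: 12.0
```

```bash
python3 -m crank '1 1 -1.2 0.4 0 0 0;1 1 0 0 0 0 0;1 0.5 0 0 0 0 0;1 0 0 0 0 0 0;1 0 0 0 0 0 0'; python3 -m crank '1 1 0 0 0 0 0;1 0 0 0 0 0 0;1 0 0 0 0 0 0'
```

```text
time_s: 35.78
ee_pos: [623.3, 121.2, 66.1]
ee_rot: [-180.0, 0.0, 89.0]
force: [-0.9, -2.4, 0.3]
gripper_width: 35.5
gripper_force: 12.0
time_s: 36.15
ee_pos: [623.4, 121.6, 66.2]
ee_rot: [-180.0, 0.1, 89.0]
force: [-0.3, -4.9, 1.3]
gripper_width: 35.9
gripper_force: 12.0
```

```bash
python3 -m crank '0.3 -0.5 0 0 0 0 0;0 0 0 0 0 0 0;-1 0 0 0 0 0 0;-1 0 0 0 0 0 0;-1 0 0 -20 0 0 0;-1 0 0 -50 0 0 0;-1 0 0 -50 0 0 0;-1 0 0 -40 0 0 0' >/dev/null
python3 -m crank '-1 -58 -29 0 0 0 0;-1 -58 -29 0 0 0 0;-1 -58 -29 0 0 0 0;-1 -58 -29 0 0 0 0;-1 -58 -29 0 0 0 0;-1 -58 -29 0 0 0 0;-1 0 0 0 0 0 0;-1 0 0 0 0 0 0;-1 0 0 0 0 0 0'
python3 - <<'E'
from h import *
np.save("p8.npy",np.array(pose()))
f=grab_frame("wrist");cv2.imwrite("pics/w8.png",f);T=grab_frame("top");cv2.imwrite("pics/t8.png",T)
for c in ["wrist","top"]:
 for n in ["new1","old1","sample"]:
  for d in models.search_frame(n,c): print(c,n,np.round(d["point"]),round(d["p"],2))
P=pose();shift(437,-187,42,89)
A=cv2.resize(f[100:240,250:400],None,fx=4,fy=4,interpolation=cv2.INTER_CUBIC)[:480];B=cv2.resize(T[120:240,230:460],None,fx=2.5,fy=2.5,interpolation=cv2.INTER_CUBIC)
cv2.imwrite("pics/c8.png",A)
c=np.zeros((600,800,3),np.uint8);c[:280,:575]=B[:280];c[300:,:300]=cv2.resize(f[90:240,250:400],None,fx=2,fy=2,interpolation=cv2.INTER_CUBIC)
cv2.imwrite("pics/c8.png",c)
E
```

```text
time_s: 38.28
ee_pos: [450.4, -209.2, 226.0]
ee_rot: [180.0, -0.0, 89.1]
force: [0.3, 0.4, 0.3]
gripper_width: 91.1
gripper_force: 0.0
wrist new1 [ 441. -188.   42.] 0.9
wrist new1 [ 536. -356.   15.] 0.82
wrist new1 [ 448. -338.   49.] 0.77
wrist new1 [ 368. -269.   14.] 0.59
top new1 [ 444. -345.   36.] 0.55
top new1 [ 443. -178.   12.] 0.41
top old1 [620. 168.  58.] 0.74
top old1 [615. 121.  62.] 0.69
top sample [616. 121.  58.] 0.63
top sample [483. 430.  80.] 0.54
pose [ 449.9 -210.1  226. ] [-180.    0.   89.] tool shift [ 22.9 -13.3 184. ] turn z 0.0
```

View pics/c8.png

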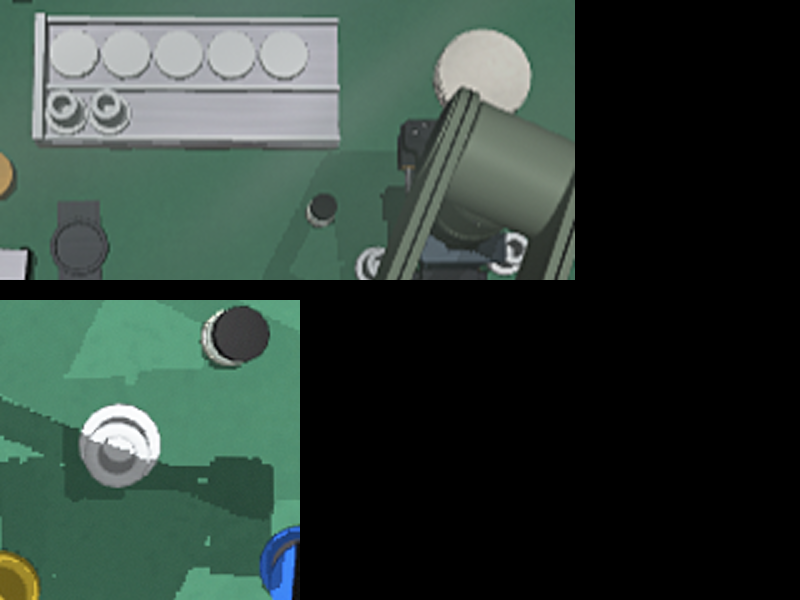

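Old hub and sample stand touching at the stop ((65,112) and (108,108)). The near new hub is at crop (119,448) in the wrist view.

```bash
python3 - <<'E'
from h import *
P=np.load("p8.npy")
w=lambda x,y,z: plane("wrist",*cr(x,y-300,250,90,2),z,P)
print("bore",w(118,452,56),"flange",w(80,445,10),w(160,445,10),w(120,404,10))
b=w(118,452,56);shift(b[0],b[1],36.5,89)
# table-plane check for newB
for c in ("t8",): pass
E
```

```text
bore [ 439.8 -188.5   56. ] flange [ 415.  -189.9   10. ] [ 463.9 -190.8   10. ] [ 440.  -165.4   10. ]
pose [ 449.9 -210.1  226. ] [-180.    0.   89.] tool shift [ 21.4 -10.4 189.5] turn z 0.0
```

```bash
python3 -m crank '-1 20.4 -10.5 10 0 0 0;-1 0 0 40 0 0 0;-1 0 0 50 0 0 0;-1 0 0 45 0 0 0;-1 0 0 30 0 0 0;-1 0 0 10 0 0 0;-1 0 0 4 0 0 0;-1 0 0 0 0 0 0;-1 0 0 0 0 0 0'
python3 -m crank '0 0 0 0 0 0 0;0.5 0 0 0 0 0 0;1 0 0 0 0 0 0;1 0 0 0 0 0 0;1 0 0 0 0 0 0;1 0 0 0 0 0 0;1 0 0 0 0 0 0;1 0 0 0 0 0 0'
python3 - <<'E'
from h import *
shift(622.1,65,110,89)
E
```

```text
time_s: 39.8
ee_pos: [440.3, -190.2, 38.1]
ee_rot: [179.9, 0.1, 89.0]
force: [-0.9, 0.6, 0.5]
gripper_width: 91.4
gripper_force: 0.0
time_s: 40.8
ee_pos: [439.4, -189.8, 37.0]
ee_rot: [-180.0, -0.0, 89.0]
force: [-1.1, 0.3, -0.2]
gripper_width: 36.4
gripper_force: 12.0
pose [ 439.4 -189.8   37. ] [-180.   -0.   89.] tool shift [258.1 178.1 -73. ] turn z -0.0
```

```bash
python3 -m crank '1 0 0 -25 0 0 0;1 0 0 -45 0 0 0;1 0 0 -25 0 0 0;1 51 35.6 0 0 0 0;1 51 35.6 0 0 0 0;1 51 35.6 0 0 0 0;1 51 35.6 0 0 0 0;1 50 35.6 0 0 0 0;1 0 0 0 0 0 0;1 0 0 0 0 0 0'
python3 -m crank '1 0 0 0 0 0 0;1 0 0 0 0 0 0'
python3 - <<'E'
from h import *
shift(622.1,66,67.3,89)
E
```

```text
time_s: 42.05
ee_pos: [621.3, 60.8, 131.2]
ee_rot: [-179.9, 0.0, 89.0]
force: [-0.6, -0.4, -1.9]
gripper_width: 36.6
gripper_force: 12.0
time_s: 42.3
ee_pos: [621.6, 59.8, 132.2]
ee_rot: [-180.0, 0.0, 88.9]
force: [0.2, 0.2, -0.8]
gripper_width: 36.0
gripper_force: 12.0
pose [621.6  59.8 132.2] [-180.     0.    88.9] tool shift [ 6.2  0.4 64.9] turn z -0.1
```

```bash
python3 -m crank '1 3 0 20 0 0 0;1 3 0 25 0 0 0;1 0 0 13 0 0 0;1 0 0 4 0 0 0;1 0 0 2 0 0 0;1 0 0 0.7 0 0 0;1 0 0 0 0 0 0;1 0 0 0 0 0 0;1 0 0 0 0 0 0'
python3 -m crank '1 1.5 0 0 0 0 0;1 1.5 0 0 0 0 0;1 1.5 0 0 0 0 0;1 0 0 0 0 0 0;1 0 0 0 0 0 0'
```

```text
time_s: 43.42
ee_pos: [622.3, 66.9, 67.5]
ee_rot: [180.0, 0.0, 89.0]
force: [0.1, 0.7, -1.5]
gripper_width: 36.0
gripper_force: 12.0
time_s: 44.05
ee_pos: [622.3, 71.1, 67.4]
ee_rot: [180.0, 0.0, 89.0]
force: [-0.9, -2.2, -0.3]
gripper_width: 36.2
gripper_force: 12.0
```

```bash
python3 -m crank '1 0.7 0 0 0 0 0;0.3 -0.5 0 0 0 0 0;0 0 0 0 0 0 0;-1 0 0 0 0 0 0;-1 0 0 0 0 0 0;-1 0 0 -20 0 0 0;-1 0 0 -50 0 0 0;-1 0 0 -50 0 0 0;-1 0 0 -40 0 0 0' >/dev/null
python3 -m crank '-1 -54 -20 0 0 0 0;-1 -54 -20 0 0 0 0;-1 -54 -20 0 0 0 0;-1 -54 -20 0 0 0 0;-1 -54 -20 0 0 0 0;-1 -54 -20 0 0 0 0;-1 -54 -20 0 0 0 0;-1 -54 -20 0 0 0 0;-1 0 0 0 0 0 0;-1 0 0 0 0 0 0'
python3 - <<'E'
from h import *
np.save("p9.npy",np.array(pose()))
f=grab_frame("wrist");cv2.imwrite("pics/w9.png",f)
for n in ["new1"]:
  for d in models.search_frame(n,"wrist"): print(n,np.round(d["point"]),round(d["p"],2))
shift(455,-336,37,89)
T=grab_frame("top");cv2.imwrite("pics/t9.png",T)
c=np.zeros((600,800,3),np.uint8);B=cv2.resize(T[120:240,230:380],None,fx=2,fy=2);c[:240,:300]=B
c[:600,320:800]=cv2.resize(f[80:230,240:360],None,fx=4,fy=4,interpolation=cv2.INTER_CUBIC);cv2.imwrite("pics/c9.png",c)
E
```

```text
time_s: 46.42
ee_pos: [454.6, -356.9, 227.2]
ee_rot: [180.0, -0.1, 88.9]
force: [-0.5, 0.6, -0.2]
gripper_width: 91.3
gripper_force: 0.0
new1 [ 450. -344.   40.] 0.94
new1 [ 368. -280.   38.] 0.9
new1 [ 536. -367.   41.] 0.56
pose [ 455.1 -356.2  227.4] [180.   -0.   89.1] tool shift [ 20.1  -0.5 190.4] turn z 0.1
```

View pics/c9.png

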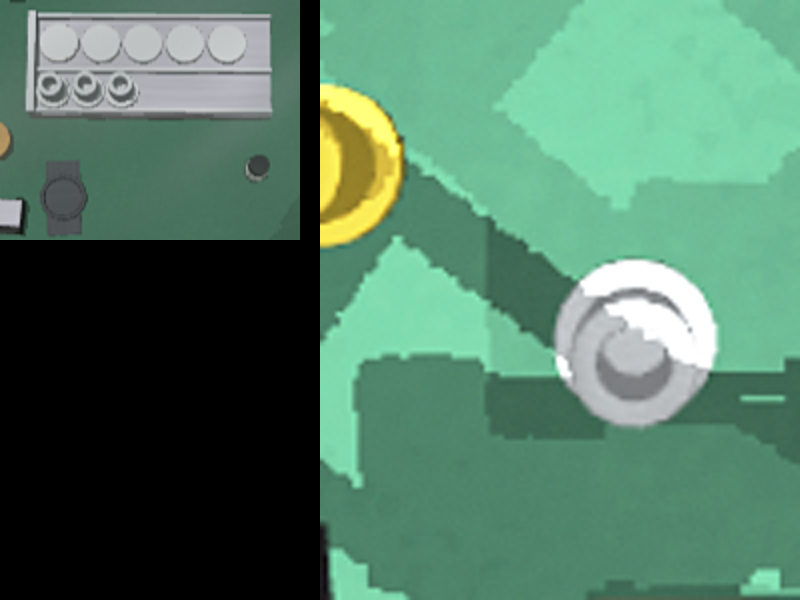

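Three hubs stand close at the stop; the last hub's flange spans crop x 555–717 with its bore at (633,362).

```bash
python3 - <<'E'
from h import *
P=np.load("p9.npy")
w=lambda x,y,z: plane("wrist",*cr(x-320,y,240,80,4),z,P)
print("bore",w(633,360,56),"flange",w(555,335,10),w(717,335,10),w(636,259,10))
b=w(633,360,56);c=w(636,259,10)-[0,25,0];print(c);m=(b+c)/2
shift(m[0],m[1],36.5,89)
E
```

```text
bore [ 453.8 -340.7   56. ] flange [ 429.7 -339.2   10. ] [ 479.3 -340.2   10. ] [ 455.  -316.5   10. ]
[ 455.  -341.5   10. ]
pose [ 455.2 -356.1  227.4] [180.   -0.   89.1] tool shift [ 14.9  -1.  190.9] turn z 0.1
```

```bash
python3 -m crank '-0.4 14.9 -1 10 0 0 0;-0.4 0 0 40 0 0 0;-0.4 0 0 40 0 0 0;-0.4 0 0 30 0 0 0;-0.4 0 0 0 0 0 0;-0.4 0 0 40 0 0 0;-0.4 0 0 22 0 0 0;-0.4 0 0 8 0 0 0;-0.4 0 0 0 0 0 0;-0.4 0 0 0 0 0 0'
python3 -m crank '0 0 0 0 0 0 0;0.5 0 0 0 0 0 0;1 0 0 0 0 0 0;1 0 0 0 0 0 0;1 0 0 0 0 0 0;1 0 0 0 0 0 0;1 0 0 -25 0 0 0;1 0 0 -45 0 0 0;1 0 0 -25 0 0 0'
python3 - <<'E'
from h import *
shift(621.3,12,131,89)
E
```

```text
time_s: 47.82
ee_pos: [454.8, -343.1, 38.8]
ee_rot: [179.9, 0.1, 89.0]
force: [0.6, 1.0, -0.4]
gripper_width: 63.7
gripper_force: 0.0
time_s: 48.95
ee_pos: [454.4, -342.9, 133.9]
ee_rot: [179.9, 0.1, 89.0]
force: [1.1, -0.1, -2.2]
gripper_width: 36.2
gripper_force: 12.0
pose [ 454.4 -342.9  133.9] [1.799e+02 1.000e-01 8.900e+01] tool shift [357.8 160.5   2.8] turn z -0.0
```

```bash
python3 -m crank '1 51 23 0 0 0 0;1 51 23 0 0 0 0;1 51 23 0 0 0 0;1 51 23 0 0 0 0;1 51 23 0 0 0 0;1 51 23 0 0 0 0;1 50 22.5 0 0 0 0;1 0 0 0 0 0 0;1 0 0 0 0 0 0;1 0 0 0 0 0 0'
python3 - <<'E'
from h import *
shift(621.3,13,68.5,89)
E
```

```text
time_s: 50.2
ee_pos: [620.0, 9.2, 132.0]
ee_rot: [-179.9, 0.0, 88.9]
force: [-0.7, 0.4, -1.8]
gripper_width: 35.8
gripper_force: 12.0
pose [620.    9.2 132. ] [-179.9    0.    88.9] tool shift [ 3.8  1.3 63.5] turn z -0.1
```

```bash
python3 -m crank '1 2 0.6 20 0 0 0;1 0 0 25 0 0 0;1 0 0 12 0 0 0;1 0 0 4 0 0 0;1 0 0 2 0 0 0;1 0 0 0 0 0 0;1 0 0 0 0 0 0;1 0 0 0 0 0 0'
python3 -m crank '1 2 0 0.5 0 0 0;1 2 0 0.5 0 0 0;1 2 0 0 0 0 0;1 0 0 0 0 0 0;1 0 0 0 0 0 0'
```

```text
time_s: 51.2
ee_pos: [621.5, 12.6, 69.7]
ee_rot: [180.0, 0.0, 89.0]
force: [-0.4, 0.2, -1.5]
gripper_width: 35.9
gripper_force: 12.0
time_s: 51.82
ee_pos: [621.5, 18.5, 68.3]
ee_rot: [180.0, 0.0, 89.0]
force: [0.5, 1.1, -1.1]
gripper_width: 36.1
gripper_force: 12.0
```

```bash
python3 -m crank '1 1 0 0.5 0 0 0;1 1 0 0.3 0 0 0;1 0 0 0 0 0 0;1 0 0 0 0 0 0'; python3 -m crank '1 1 0 0 0 0 0;1 0 0 0 0 0 0;1 0 0 0 0 0 0'
```

```text
time_s: 52.32
ee_pos: [621.5, 20.1, 67.7]
ee_rot: [180.0, 0.0, 89.0]
force: [-1.0, -2.0, 1.1]
gripper_width: 36.1
gripper_force: 12.0
time_s: 52.7
ee_pos: [621.6, 20.5, 67.9]
ee_rot: [180.0, 0.1, 89.0]
force: [-0.9, -4.9, 2.4]
gripper_width: 35.9
gripper_force: 12.0
```

```bash
python3 -m crank '0.3 -0.5 0 0 0 0 0;0 0 0 0 0 0 0;-1 0 0 0 0 0 0;-1 0 0 0 0 0 0;-1 0 0 -20 0 0 0;-1 0 0 -50 0 0 0;-1 0 0 -50 0 0 0;-1 -50 -30 -40 0 0 0;-1 -50 -30 0 0 0 0;-1 -50 -30 0 0 0 0' >/dev/null
python3 -m crank '-1 -50 -30 0 0 0 0;-1 -50 0 0 0 0 0;-1 0 0 0 0 0 0;-1 0 0 0 0 0 0'
python3 - <<'E'
from h import *
T=grab_frame("top");cv2.imwrite("pics/t10.png",T)
for n in ["old1","gauge"]:
  for d in models.search_frame(n,"top"): print(n,np.round(d["point"]),round(d["p"],2))
cv2.imwrite("pics/c10.png",cv2.resize(T[120:260,140:460],None,fx=2.5,fy=2.5,interpolation=cv2.INTER_CUBIC))
E
```

```text
time_s: 54.45
ee_pos: [500.6, -220.4, 222.7]
ee_rot: [-180.0, -0.1, 88.9]
force: [0.0, -0.4, -0.5]
gripper_width: 91.5
gripper_force: 0.0
old1 [623. 171.  58.] 0.82
gauge [443. 252.  52.] 0.72
```

View pics/c10.png

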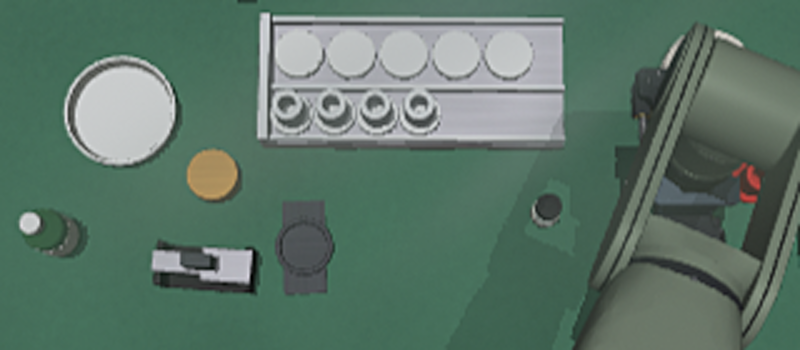

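Four hubs stand in one close row from the stop (290–420, 110), the gauge is in its rest at (205,265), and the nest is empty. Handing in.

```bash
python3 -c "
from workcell import env
print(env.job_done())"
```

```text
the job is handed in; nothing more can be done
None
```

The job is handed in, with no verdict returned: the go pin went fully home and the no-go pin stopped on the bore under a light press. The gauge is back in its rest, and the old hub, the sample and the two new hubs stand in one close row from the stop.

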